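# Unscrew the left-hand nut and take out the keeper plate

### The arm

A 6-joint arm with a two-finger parallel gripper is mounted at the origin on the work surface. World frame = base frame: x ahead of the robot, y to its left, z up, the work surface at z = 0. Lengths are in m, angles in rad, forces in N, time in s.
With the tool pointing down it reaches from about 0.35 to 0.975 m from the base axis. Payload 4.9 kg.
Tool frame: the origin (TCP) lies on the mounting face of the last link; the fingertips stand 173 mm ahead of it and the grasp point (between the pads) lies 155 mm ahead of it (tcp_to_grasp is the distance from the TCP to the grasp point, in m); z points along the fingers, y is the line along which they close (so a half turn about z gives the same grasp; the last joint's range is limited). The gripper opens to 85 mm and grips with 20 to 120 N. Pads are 22 mm wide; open, the fingers measure 114 mm over their backs; the gripper's body (76 mm by 85 mm) begins 54 mm behind the grasp point. The pads swing forward as they close: fully open they stand 13 mm farther back than shut.
Start: joints at [-1.398, 0.053, 1.613, -0, 1.476, -0.119], TCP at [0.18, -0.599, 0.405] pointing down, gripper open.
Joint ranges: [-3.01, 3.01], [-1.01, 2.22], [0.06, 2.58], [-1.02, 4.17], [0.09, 2.62], [-3.14, 3.14]. Speed limits (rad/s): [2.57, 2.57, 3.14, 3.14, 3.14, 3.14].

### API

Orientations are given as a rotation vector (axis times angle).
In Python, from station import get_obs, get_image, calibration, finish_job, tcp_to_grasp gives the robot as it stands. The module is installed in compiled form; this text tells all that it offers.
- The arm moves only by the tool arm_command, never from a script. Its argument "plan" is a list that holds one entry, the list of rows, each a list of 6 numbers: the shift along the tool's x, y, z in cm, then the turn, a rotation vector about the tool's x, y, z in rad. A call has 1 to 12 rows; each row is the pose to reach, as a shift and turn from the pose commanded when the call began, along the tool's axes at that moment; what a row does not reach only later rows make up. A row lasts 1/12 s, in which the tool goes at most 41.7 mm and 7.16 degrees, less where a joint would pass 70% of its speed; a pose out of reach is approached as far as the arm can. A call with a gripper value outside its range is refused whole. "gripper" is the closure, from -1 (fully open) to 1 (shut), set as the call begins (left out, the last holds). The fingers move at their own pace and stop on an object; "force" is the grip in N (left out, the last holds). Time passes only in rows, so rows that repeat a pose let the fingers close. It gives the time, the measured TCP pose, the force, the opening and the grip force at its end, in the units of the state.
- get_obs(): the state, without advancing time (a new reading comes with each control period).
- get_image(name): name is "scene" or "top" or "wrist"; returns (picture, depth): 400x640x3 uint8, blue, green, red; 400x640 float32, m along the optical axis (not along the pixel's ray), 0 where there is no reading.
- calibration(name): a dict with "fx", "fy", "cx", "cy" (pixels), "pose" (4x4, takes a point from camera to world coordinates). Camera axes: x right, y up, looking along -z (the intrinsics and any distortion apply to the point x, -y, -z); pixel columns grow to the right and rows downward; lengths in m; the calibration is good to about 2 mm. A picture is of the moment at which its call begins: read the wrist's pose just before it. calibration takes no time and is no camera call; for the wrist camera it gives the pose at the moment of the call.
- finish_job(): hands the job in; it is judged then, once.
The state is a dict: "t": time; "q": joint angles; "dq": joint speeds; "effort": joint torques, N m; "tool_pos": TCP position; "tool_rot": TCP orientation; "contact_force": force on the tool from outside, world axes, zero at the start; "wrist_torque": the same for the moment, N m; "opening": finger opening in m; "grip_force": force on a finger pad.
Only numpy, scipy, OpenCV 4.12 (cv2) and the standard library are available. Lean on these libraries where they do the work, as an engineer would, in place of code of your own. Each camera call takes 0.05 s, during which the arm holds its last target. There are 200 camera calls.

### The job

Free the keeper on the white pump housing: the dark steel nut has a left-hand thread, so unscrew it clockwise (seen from above) until it has risen all the way to its stop, never tightening it onto the plate. Then lift the yellow slotted keeper plate out of its recess, slide it out from under the nut by its fin without forcing it against nut, stud or housing, and lay it gently flat on the floor of the blue tray. Leave the nut up at its stop and everything else on the bench where it is.

Things in the scene. Friction and masses are not known exactly. Their poses are not given: they have to be found in the camera images.
- housing: White round pump housing fixed to the bench, 176 mm across, under 35 mm high outside its hub; a discharge pipe reaches 126 mm out to its +x side, under 65 mm high. Origin: centre of its underside, on the stud axis; z up. On top: a 92 mm square aluminium hub. The keeper comes out along housing -x, which points roughly towards the robot.
- recess (a point): Centre of the floor of the square recess on the hub, on the stud axis, 66 mm above the bench. Recess 80 mm wide inside, with a 4 mm high, 6 mm wide rim on all four sides (rim top 70 mm above the bench), sides along housing x and y. A vertical fixed steel stud, 16 mm thick, stands here; its top is 124 mm above the bench.
- nut: Dark steel left-hand nut, stays on the stud. Origin: centre of the underside of its round flange (40 mm across, 10 mm high), on the stud axis. Clockwise from above raises it 16 mm a turn (2.55 mm per rad), counter-clockwise lowers it onto the keeper. It takes about 0.22 N m to turn and stays where it is left. At its upper stop, felt as a sharp rise of torque, the origin is 83.7 mm above the bench.
- nut_bar (a point): Middle of the nut's upright grip bar, 26 mm above the nut's origin: 52 mm long (this frame's x), 20 mm thick (y), 32 mm tall. Grip its flat sides from above. Starts 100.5 to 102.5 mm above the bench; at the stop 109.7. So 2.8 to 3.6 rad remain to turn: two or three grasps of 1.4 rad. The keeper's fin begins 60 mm from the axis: do not open the fingers needlessly wide here.
- keeper: Yellow U-shaped plate, 76 x 76 x 8 mm, 0.15 to 0.3 kg, loose in the recess with 2 mm play, 0.5 to 2.5 mm below the nut at first. Origin: underside, at the stud axis when seated; z up. A 20 mm wide slot along x, from x = -10 mm to the open +x edge at 38 mm, straddles the stud. Raise it over 4 mm to clear the rim, yet under the nut (9.7 mm when at its stop); 46 mm to -x clears the stud, 66 mm the nut.
- fin (a point): Grip point of the keeper's upright fin, 71 mm to keeper -x of its origin, 23.5 mm above its underside. The fin is 12 mm thick (y), 22 mm long (x), its top 14 mm above this point; an arm of the same 12 mm width joins it to the plate above the rim. Grip its flat sides from above.
- tray_blue: Blue open tray, fixed, outside 180 (x) x 140 (y) x 30 mm, walls and floor 5 mm; empty. Origin: centre of its underside. The keeper belongs in here; it and the red tray may swap sides.
- tray_red: Red open tray of the same size, fixed, holding a seal ring and a bush. Not to be used.
- seal_ring: Bystander: black rubber seal ring, 64 mm across, 12 mm high, lying in the red tray; origin at its underside, about its middle.
- bush: Bystander: copper bush, 40 mm across, 30 mm high, standing in the red tray; origin at its underside, about its middle.
- oil_bottle: Bystander: red oil bottle, 56 mm across, 150 mm tall, upright; origin at its underside, about its middle.
- grease_jar: Bystander: white grease jar with blue cap, 70 mm across, 70 mm tall, upright; origin at its underside, about its middle.
- spanner: Bystander: steel open spanner, 200 mm long, lying flat; origin at its underside, about its middle.
- impeller: Bystander: spare brass impeller cone, 100 mm across, 50 mm tall; origin at its underside, about its middle.
There are look-alikes about, which are no part of the job. There is more than one size of the keeper; the one meant has the size given above.

How it is judged:
By the outcome, as a careful person would: the job done as asked, in the order asked, and still so for the second after the job is handed in, with the robot touching nothing.
It also fails if it takes over 72 s, if anything falls off the work surface, if the arm or the gripper's body presses on something with over 40 N, if the wrist force passes 120 N, or if a joint passes its speed limit or range.

## Working session

There is one attempt and no reset: what is moved stays moved. The work goes in short steps, Python scripts to look and compute and a tool call to move; the robot and the scene stay as the last step left them, time stands still between calls to the robot, and variables do not carry over. Pictures are saved under pics/ and viewed, at most 10 in all, crops included, and the job is handed in when it is done.

Besides the shell and the picture viewer there is one more tool, called in YAML: its name, and indented under it one key for each argument. arm_command: Moves the arm, as the interface text tells. Its arguments: {"type":"object","properties":{"plan":{"type":"array"},"gripper":{"type":"number"},"force":{"type":"number"}},"required":["plan"]}

```bash
mkdir -p pics
cat > h.py <<'E'
import numpy as np, cv2
from scipy.spatial.transform import Rotation as R
from station import *
def cloud(name):
    c=calibration(name); im,d=get_image(name)
    v,u=np.mgrid[0:d.shape[0],0:d.shape[1]]
    x=(u-c['cx'])/c['fx']*d; y=(v-c['cy'])/c['fy']*d
    P=np.stack([x,-y,-d,np.ones_like(d)],-1)@np.array(c['pose']).T
    P=P[...,:3]; P[d==0]=np.nan
    return im,d,P
E
python3 - <<'E'
from h import *
o=get_obs(); print(o, tcp_to_grasp, calibration('top'))
for n in ['top','scene']:
    im,d,P=cloud(n); np.savez(n,im=im,P=P); cv2.imwrite(f'pics/{n}1.png',im)
E
```

```text
{'t': 0.0, 'q': array([-1.39801001e+00,  5.33717502e-02,  1.61431862e+00,  2.14715480e-05,
        1.47598894e+00, -1.18970844e-01]), 'dq': array([ 0.00157579,  0.00106778,  0.00043795,  0.00030344, -0.00101026,
       -0.00044997]), 'effort': array([-1.05766325e-03, -3.93688846e+01, -3.70176244e+01, -1.62584120e-04,
        7.06349572e-03, -1.86093146e-06]), 'tool_pos': array([ 0.17974532, -0.59831241,  0.4034387 ]), 'tool_rot': array([-3.10616063e+00, -4.56360866e-01,  5.45881870e-05]), 'contact_force': array([-0.27865104,  0.69538395,  0.36567739]), 'wrist_torque': array([-0.03703256, -0.0070037 , -0.02429745]), 'grip_force': 0.0, 'opening': 0.08534563078783815} 0.1547 {'fx': 496.1378182710984, 'fy': 496.1378182710984, 'cx': 315.25220988674107, 'cy': 205.76535374597077, 'pose': array([[ 4.40713280e-03,  9.94149467e-01, -1.07923190e-01,
         3.93428164e-01],
       [-9.99989701e-01,  4.26440822e-03, -1.55321809e-03,
        -1.42372298e-02],
       [-1.08390239e-03,  1.07928923e-01,  9.94158022e-01,
         1.42841084e+00],
       [ 0.00000000e+00,  0.00000000e+00,  0.00000000e+00,
         1.00000000e+00]])}
```

View pics/top1.png

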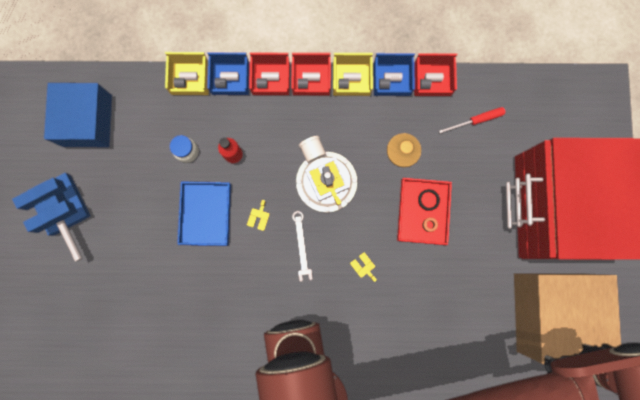

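View pics/scene1.png

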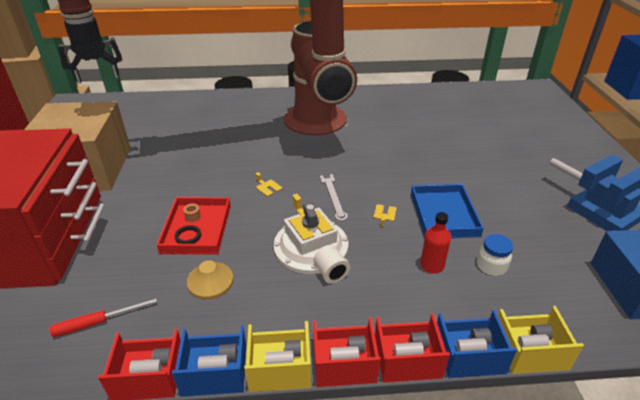

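The top view shows the housing at (327,181), with the pipe at (313,147), the fin towards (341,205) and the nut at (327,176). The blue tray is at (205,213). The oil bottle and jar are behind the tray, and two loose look-alike keepers lie on the bench.

Run:
```python
from h import *
D=np.load('top.npz'); im,P=D['im'],D['P']
cv2.imwrite('pics/crop1.png',cv2.resize(im[130:230,280:380],(600,600),interpolation=cv2.INTER_CUBIC))
hsv=cv2.cvtColor(im,cv2.COLOR_BGR2HSV)
def st(m,n):
    Q=P[m]; Q=Q[~np.isnan(Q[:,0])]; print(n,len(Q),np.median(Q,0).round(4),Q.min(0).round(3),Q.max(0).round(3))
b=np.zeros(im.shape[:2],bool); b[170:255,170:240]=1
m=b&(hsv[...,0]>100)&(hsv[...,0]<125)&(hsv[...,1]>120); st(m,'tray')
Q=P[m]; Q=Q[Q[:,2]>0.022]; r=cv2.minAreaRect((Q[:,:2]*1000).astype(np.float32)); print(r)
b[:]=0; b[140:220,285:370]=1
# flange disc of housing z 0.02..0.04, white
for lo,hi in [(0.015,0.04),(0.06,0.072),(0.072,0.09),(0.09,0.135)]:
    st(b&(P[...,2]>lo)&(P[...,2]<hi),(lo,hi))
yl=b&(hsv[...,0]>20)&(hsv[...,0]<35)&(hsv[...,1]>130)
st(yl,'yel'); f=yl&(P[...,2]>0.09); st(f,'fin')
hm=b&(P[...,2]>0.012)&(P[...,2]<0.04)
Q=P[hm][:,:2]; 
(c,rr)=cv2.minEnclosingCircle((Q[np.abs(Q-np.median(Q,0)).max(1)<.095]*1000).astype(np.float32)); print('circ',c,rr)
for a,bb in [(205,213),(313,147),(327,180),(340,203)]: print(a,bb,P[bb,a].round(4))
```

```text
tray 3142 [0.5234 0.3084 0.006 ] [ 0.433  0.233 -0.006] [0.613 0.376 0.038]
((523.4964599609375, 304.480712890625), (141.57650756835938, 179.00772094726562), 89.23292541503906)
(0.015, 0.04) 1190 [ 0.6074 -0.0395  0.0278] [ 0.531 -0.129  0.015] [0.719 0.041 0.04 ]
(0.06, 0.072) 569 [ 0.6322 -0.0304  0.0681] [ 0.544 -0.103  0.06 ] [0.728 0.023 0.072]
(0.072, 0.09) 495 [ 0.6125 -0.0497  0.0747] [ 0.544 -0.099  0.072] [0.674 0.011 0.089]
(0.09, 0.135) 200 [ 0.6108 -0.0459  0.1159] [ 0.544 -0.081  0.09 ] [ 0.644 -0.03   0.129]
yel 412 [ 0.6069 -0.0525  0.0738] [ 0.544 -0.086  0.065] [0.663 0.    0.115]
fin 26 [ 0.553  -0.0706  0.1033] [ 0.544 -0.076  0.092] [ 0.641 -0.041  0.115]
circ (600.1376953125, -25.346668243408203) 112.97887420654297
205 213 [0.5257 0.3058 0.0042]
313 147 [ 0.7073 -0.0051  0.0636]
327 180 [ 0.6053 -0.0433  0.1168]
340 203 [ 0.5462 -0.0792  0.0928]
```

View pics/crop1.png

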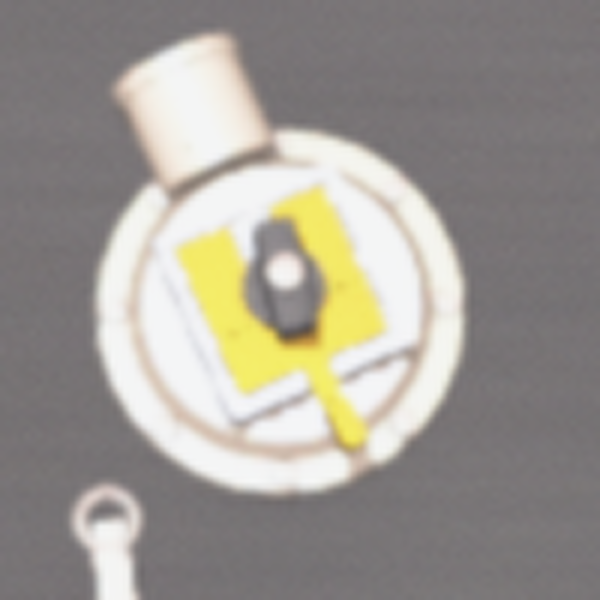

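```bash
cat >> h.py <<'E'
def rot(psi): # tool down, tool x at yaw psi
    return np.array([[np.cos(psi),np.sin(psi),0],[np.sin(psi),-np.cos(psi),0],[0,0,-1.]])
def rel(p,psi,level=True):
    o=get_obs(); R0=R.from_rotvec(o['tool_rot']).as_matrix()
    print('t',round(o['t'],2),'q',o['q'].round(3),'psi',round(float(np.arctan2(R0[1,0],R0[0,0])),4),'pos',o['tool_pos'].round(4),'open',o['opening'])
    print('shift cm',(R0.T@(np.array(p)-o['tool_pos'])*100).round(2),'turn',R.from_matrix(R0.T@rot(psi)).as_rotvec().round(4))
E
python3 - <<'E'
from h import *
o=get_obs(); T=np.eye(4); T[:3,:3]=R.from_rotvec(o['tool_rot']).as_matrix(); T[:3,3]=o['tool_pos']
c=calibration('wrist'); print((np.linalg.inv(T)@c['pose']).round(3), c['fx'])
rel([.6,-.06,.42],1.8); rel([.6,-.06,.42],.3)
E
```

```text
[[-0.001  0.946  0.325  0.082]
 [ 1.     0.001  0.001  0.001]
 [ 0.     0.325 -0.946  0.03 ]
 [ 0.     0.     0.     1.   ]] 298.1157161635916
t 0.1 q [-1.398  0.053  1.614 -0.     1.476 -0.119] psi 0.2918 pos [ 0.1798 -0.5983  0.4036] open 0.08547717670650982
shift cm [ 55.73 -39.47  -1.56] turn [-1.3000e-03 -1.5000e-03 -1.5082e+00]
t 0.1 q [-1.398  0.053  1.614 -0.     1.476 -0.119] psi 0.2918 pos [ 0.1798 -0.5983  0.4036] open 0.08547717670650982
shift cm [ 55.73 -39.47  -1.56] turn [-0.0018 -0.0002 -0.0082]
```

arm_command:
  plan:
    - [[55.7,-39.5,1.5,0,0,-1.5],[55.7,-39.5,1.5,0,0,-1.5],[55.7,-39.5,1.5,0,0,-1.5],[55.7,-39.5,1.5,0,0,-1.5],[55.7,-39.5,1.5,0,0,-1.5],[55.7,-39.5,1.5,0,0,-1.5],[55.7,-39.5,1.5,0,0,-1.5],[55.7,-39.5,1.5,0,0,-1.5],[55.7,-39.5,1.5,0,0,-1.5],[55.7,-39.5,1.5,0,0,-1.5],[55.7,-39.5,1.5,0,0,-1.5],[55.7,-39.5,1.5,0,0,-1.5]]
  gripper: -0.2
  force: 60

```text
t: 1.1
tool_pos: [0.4878, -0.2023, 0.3933]
tool_rot: [-1.955, -2.459, 0.0]
contact_force: [-0.1, -0.9, -0.4]
opening: 0.0513
grip_force: 0.0
```

Run:
```python
from h import *
rel([.606,-.052,.40],3.35)
```

```text
t 1.1 q [-0.534 -0.174  1.849 -0.     1.467 -0.761] psi 1.7981 pos [ 0.4878 -0.2023  0.3933] open 0.0512608541974306
shift cm [11.98 14.9  -0.67] turn [-0.0000e+00 -3.0000e-04 -1.5519e+00]
```

arm_command:
  plan:
    - [[12,14.9,-0.7,0,0,-1.55],[12,14.9,-0.7,0,0,-1.55],[12,14.9,-0.7,0,0,-1.55],[12,14.9,-0.7,0,0,-1.55],[12,14.9,-0.7,0,0,-1.55],[12,14.9,-0.7,0,0,-1.55],[12,14.9,-0.7,0,0,-1.55],[12,14.9,-0.7,0,0,-1.55],[12,14.9,-0.7,0,0,-1.55],[12,14.9,-0.7,0,0,-1.55],[12,14.9,-0.7,0,0,-1.55],[12,14.9,-0.7,0,0,-1.55]]

```text
t: 2.1
tool_pos: [0.606, -0.0545, 0.4]
tool_rot: [0.245, -3.131, -0.001]
contact_force: [0.1, -0.5, -0.7]
opening: 0.0515
grip_force: 0.0
```

Run:
```python
from h import *
rel([.606,-.052,.40],3.35)
im,d,P=cloud('wrist'); np.savez('w1',im=im,P=P); cv2.imwrite('pics/w1.png',im)
rel([.606,-.052,.40],3.35)
```

```text
t 2.1 q [-0.212  0.017  1.657  0.     1.468 -1.939] psi -2.9852 pos [ 0.606  -0.0545  0.4   ] open 0.05154508701405849
shift cm [-0.03  0.25 -0.  ] turn [ 0.0005 -0.0012 -0.052 ]
t 2.15 q [-0.212  0.017  1.657 -0.     1.468 -1.943] psi -2.9814 pos [ 0.6061 -0.0545  0.4   ] open 0.05149002436500954
shift cm [-0.04  0.25 -0.  ] turn [ 0.0005 -0.0011 -0.0482]
```

View pics/w1.png

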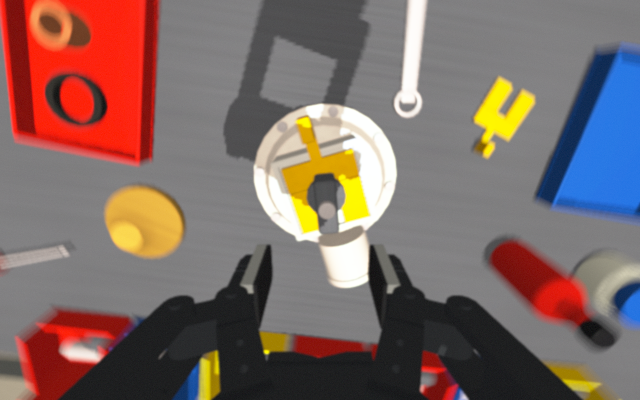

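The wrist view shows the nut bar at (325,195), nearly vertical in the picture. The fin is at (305,125), the hub spans about 275–375, and the pipe is at (343,255). The housing is roughly under the tool.

Run:
```python
from h import *
D=np.load('w1.npz'); im,P=D['im'],D['P']
hsv=cv2.cvtColor(im,cv2.COLOR_BGR2HSV)
b=np.zeros(im.shape[:2],bool); b[95:290,245:405]=1
z=P[...,2]
yl=b&(hsv[...,0]>18)&(hsv[...,0]<36)&(hsv[...,1]>130)
def rect(m,n):
    m=cv2.morphologyEx(m.astype(np.uint8),cv2.MORPH_OPEN,np.ones((2,2)))>0
    Q=P[m]; r=cv2.minAreaRect((Q[:,:2]*1000).astype(np.float32)); print(n,len(Q),np.round(Q.mean(0),4),'rect',np.round(r[0],1),np.round(r[1],1),round(r[2],1))
    return Q
rect(yl&(z>.097),'fintop')
q=rect(yl&(z>.066)&(z<.08),'plate'); print(np.median(q[:,2]))
dk=b&~yl&(hsv[...,2]<130)
rect(dk&(z>.109)&(z<.121),'bar')
q=rect(b&(z>.1205)&(z<.13)&~yl,'studtop'); print(np.median(q[:,2]))
q=rect(b&~yl&(z>.112)&(z<.121),'bartop'); print(np.median(q[:,2]))
rect(b&(z>.066)&(z<.078)&(P[...,0]<.66)&(np.hypot(P[...,0]-.608,P[...,1]+.05)<.07),'hub')
rect(b&(z>.015)&(z<.04)&(np.hypot(P[...,0]-.608,P[...,1]+.05)<.11),'flange')
q=P[b&(z>.015)&(z<.04)]; print(cv2.minEnclosingCircle((q[np.hypot(q[:,0]-.608,q[:,1]+.05)<.105][:,:2]*1000).astype(np.float32)))
cv2.imwrite('pics/w1c.png',cv2.resize(im[95:245,245:405],None,fx=4,fy=4,interpolation=cv2.INTER_CUBIC))
```

```text
fintop 379 [nan nan nan] rect [592.4 -65.2] [100.9  14.1] 15.2
plate 3431 [nan nan nan] rect [612.3 -49.4] [96.  72.5] 27.5
nan
bar 648 [nan nan nan] rect [nan nan] [0. 0.] 0.0
studtop 240 [ 0.6184 -0.0469  0.1237] rect [619.6 -46.5] [18.4 14.6] 9.0
0.12421048599410664
bartop 902 [nan nan nan] rect [nan nan] [0. 0.] 0.0
nan
hub 5306 [nan nan nan] rect [633.4 -37.9] [131.1  91.9] 27.5
flange 5497 [nan nan nan] rect [617.6 -45.7] [138.1 136.9] 46.0
((620.96826171875, -44.26258850097656), 91.27958679199219)
```

View pics/w1c.png

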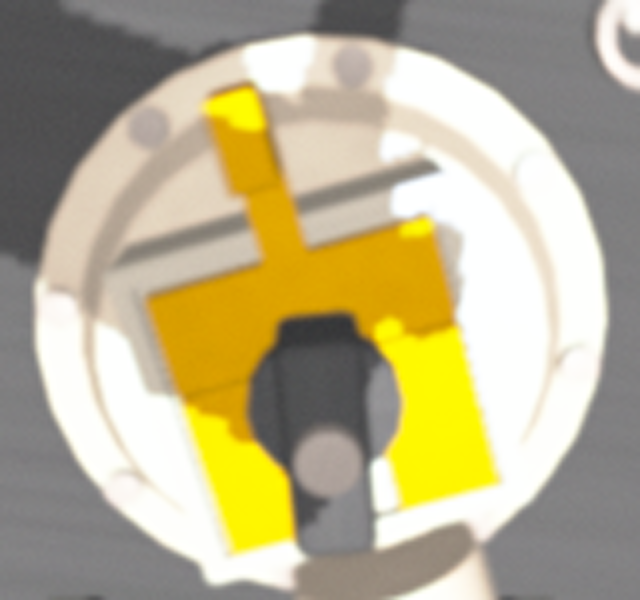

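Run:
```python
from h import *
D=np.load('w1.npz'); im,P=D['im'],D['P']
hsv=cv2.cvtColor(im,cv2.COLOR_BGR2HSV); z=P[...,2]
b=np.isfinite(z); m=np.zeros_like(b); m[95:290,245:405]=1; b&=m
ax=np.array([.6195,-.0463]); r=np.hypot(P[...,0]-ax[0],P[...,1]-ax[1])
yl=b&(hsv[...,0]>18)&(hsv[...,0]<36)&(hsv[...,1]>130)
def rect(m,n):
    m=cv2.morphologyEx(m.astype(np.uint8),cv2.MORPH_OPEN,np.ones((2,2)))>0
    Q=P[m]; q=cv2.minAreaRect((Q[:,:2]*1000).astype(np.float32)); print(n,len(Q),np.round(Q.mean(0),4),np.median(Q[:,2]).round(4),'rect',np.round(q[0],1),np.round(q[1],1),round(q[2],1))
rect(yl&(z>.098)&(r>.05),'fintop')
rect(yl&(z>.068)&(z<.08)&(r<.06),'plate')
rect(b&~yl&(z>.109)&(z<.1205)&(r<.04),'bartop')
rect(b&(z>.064)&(z<.079)&(r<.066),'hub')
```

```text
fintop 349 [nan nan nan] nan rect [559.9 -74.1] [32.6 14.1] 15.2
plate 3430 [nan nan nan] nan rect [612.3 -49.4] [96.  72.5] 27.5
bartop 916 [nan nan nan] nan rect [640.8 -40. ] [99.9 21.9] 13.6
hub 5721 [nan nan nan] nan rect [635.9 -44.2] [127.  112.6] 24.5
```

Run:
```python
from h import *
D=np.load('w1.npz'); im,P=D['im'],D['P']
hsv=cv2.cvtColor(im,cv2.COLOR_BGR2HSV); z=P[...,2]
b=np.isfinite(z); m=np.zeros_like(b); m[95:290,245:405]=1; b&=m
ax=np.array([.6195,-.0463]); r=np.hypot(P[...,0]-ax[0],P[...,1]-ax[1])
yl=b&(hsv[...,0]>18)&(hsv[...,0]<36)&(hsv[...,1]>130)
def rect(m,n):
    m=m&(cv2.morphologyEx(m.astype(np.uint8),cv2.MORPH_OPEN,np.ones((3,3)))>0)
    Q=P[m]; q=cv2.minAreaRect((Q[:,:2]*1000).astype(np.float32)); print(n,len(Q),np.round(Q.mean(0),4),np.median(Q[:,2]).round(4),'rect',np.round(q[0],1),np.round(q[1],1),round(q[2],1))
rect(yl&(z>.098)&(r>.05),'fintop')
rect(yl&(z>.068)&(z<.08)&(r<.06),'plate')
rect(b&~yl&(z>.112)&(z<.1205)&(r<.04),'bartop')
rect(b&(z>.064)&(z<.079)&(r<.066),'hub')
rel([.6195,-.0463,.106+.1547],3.379)
```

```text
fintop 345 [ 0.5535 -0.0762  0.1037] 0.1038 rect [553.8 -76.1] [22.  12.1] 24.2
plate 3420 [ 0.6091 -0.049   0.0743] 0.0743 rect [609.7 -50.7] [93.  75.1] 25.0
bartop 885 [ 0.6145 -0.0481  0.1179] 0.1181 rect [617.7 -47.9] [51.1 19.9] 13.8
hub 5700 [ 0.6105 -0.0497  0.0726] 0.0737 rect [614.1 -49.7] [101.8  92.1] 24.1
t 2.15 q [-0.212  0.017  1.657 -0.     1.468 -1.943] psi -2.9814 pos [ 0.6061 -0.0545  0.4   ] open 0.05149002436500954
shift cm [-1.47  0.59 13.93] turn [ 0.0005 -0.0011 -0.0772]
```

arm_command:
  plan:
    - [[-1.3,0.5,4,0,0,-0.08],[-1.35,0.52,7,0,0,-0.08],[-1.35,0.52,9,0,0,-0.08],[-1.35,0.52,10,0,0,-0.08],[-1.35,0.52,11,0,0,-0.08],[-1.35,0.52,12,0,0,-0.08],[-1.35,0.52,13,0,0,-0.08],[-1.35,0.52,13.5,0,0,-0.08],[-1.35,0.52,13.9,0,0,-0.08],[-1.35,0.52,13.9,0,0,-0.08]]

```text
t: 2.98
tool_pos: [0.6187, -0.0475, 0.2613]
tool_rot: [0.36, -3.12, -0.0]
contact_force: [-0.2, -0.8, -0.2]
opening: 0.0512
grip_force: 0.0
```

arm_command:
  plan:
    - [[0,0,0,0,0,0],[0,0,0,0,0,0],[0,0,0,0,0,0],[0,0,0,0,0,0],[0,0,0,0,0,0],[0,0,0,0,0,0]]
  gripper: 1
  force: 40

```text
t: 3.48
tool_pos: [0.619, -0.0467, 0.2628]
tool_rot: [-0.362, 3.12, 0.002]
contact_force: [-1.7, 4.9, 3.8]
opening: 0.0197
grip_force: 40.2
```

Run:
```python
from h import *
o=get_obs(); print(o['contact_force'],o['wrist_torque'],o['grip_force'])
rel([.6185,-.0472,.106+.1547],3.382)
```

```text
[-1.65599215  4.86739291  3.84658971] [0.69355752 0.33509352 0.17953147] 40.18358588218689
t 3.48 q [-0.195  0.167  1.736  0.002  1.238 -1.998] psi -2.9107 pos [ 0.619  -0.0467  0.2628] open 0.01972655923924134
shift cm [ 0.06 -0.03  0.21] turn [ 0.0011  0.0011 -0.0095]
```

arm_command:
  plan:
    - [[0,0.08,-0.16,0,0,0.04],[0,0.08,-0.18,0,0,0.12],[0,0.08,-0.21,0,0,0.24],[0,0.08,-0.24,0,0,0.36],[0,0.08,-0.27,0,0,0.48],[0,0.08,-0.3,0,0,0.6],[0,0.08,-0.33,0,0,0.72],[0,0.08,-0.36,0,0,0.84],[0,0.08,-0.39,0,0,0.96],[0,0.08,-0.42,0,0,1.08],[0,0.08,-0.45,0,0,1.18],[0,0.08,-0.46,0,0,1.2]]

```text
t: 4.48
tool_pos: [0.6189, -0.0461, 0.266]
tool_rot: [1.468, 2.776, 0.003]
contact_force: [3.8, 4.3, -3.3]
opening: 0.0193
grip_force: 40.3
```

Run:
```python
from h import *
o=get_obs(); print(o['contact_force'],o['wrist_torque'],o['grip_force'])
rel([.6185,-.0472,.106+.1547],3.382)
```

```text
[ 3.79274885  4.28486023 -3.25744122] [ 0.45426535 -0.39531822  0.20855489] 40.26564359664917
t 4.48 q [-1.940e-01  1.630e-01  1.735e+00  1.000e-03  1.242e+00 -7.930e-01] psi 2.1688 pos [ 0.6189 -0.0461  0.266 ] open 0.019267118386749705
shift cm [-0.07 -0.1   0.53] turn [ 0.0018  0.0017 -1.2132]
```

arm_command:
  plan:
    - [[0.02,0.06,-0.01,0,0,0.08],[0.02,0.06,-0.05,0,0,0.2],[0.02,0.06,-0.08,0,0,0.32],[0.02,0.06,-0.11,0,0,0.44],[0.02,0.06,-0.14,0,0,0.56],[0.02,0.06,-0.17,0,0,0.68],[0.02,0.06,-0.2,0,0,0.8],[0.02,0.06,-0.23,0,0,0.92],[0.02,0.06,-0.26,0,0,1.04],[0.02,0.06,-0.29,0,0,1.16],[0.02,0.06,-0.32,0,0,1.25],[0.02,0.06,-0.33,0,0,1.28]]

```text
t: 5.48
tool_pos: [0.6194, -0.0459, 0.2693]
tool_rot: [2.836, 1.35, 0.004]
contact_force: [5.7, 2.3, -3.8]
opening: 0.0193
grip_force: 40.1
```

Run:
```python
from h import *
o=get_obs(); print(o['contact_force'],o['wrist_torque'],o['grip_force'])
rel([.6185,-.0472,.106+.1547],3.382)
```

```text
[ 5.65100356  2.29538473 -3.7941271 ] [ 0.38212418 -0.62342917  0.20354183] 40.12118875980377
t 5.48 q [-1.940e-01  1.600e-01  1.732e+00  1.000e-03  1.246e+00  4.880e-01] psi 0.8887 pos [ 0.6194 -0.0459  0.2693] open 0.01926523647832933
shift cm [-0.16  0.01  0.85] turn [ 3.4000e-03  1.7000e-03 -2.4933e+00]
```

arm_command:
  plan:
    - [[0.07,0.04,-0.02,0,0,0.08],[0.07,0.04,-0.04,0,0,0.16],[0.07,0.04,-0.06,0,0,0.24],[0.07,0.04,-0.065,0,0,0.25]]

```text
t: 5.82
tool_pos: [0.6199, -0.0459, 0.2699]
tool_rot: [2.981, 0.989, 0.002]
contact_force: [3.5, 0.2, -4.2]
opening: 0.0191
grip_force: 40.2
```

```bash
cat > s.py <<'E'
from h import *
o=get_obs(); print(o['contact_force'],o['wrist_torque'],o['grip_force'])
rel([.6185,-.0472,.106+.1547],3.382)
E
python3 s.py
```

```text
[ 3.5094348   0.17669174 -4.20012425] [ 0.14370449 -0.39118159  0.16131346] 40.20100951194763
t 5.82 q [-0.194  0.161  1.73  -0.     1.249  0.737] psi 0.6403 pos [ 0.6199 -0.0459  0.2699] open 0.0191401556801467
shift cm [-0.19  0.02  0.92] turn [ 1.3000e-03  1.1000e-03 -2.7417e+00]
```

arm_command:
  plan:
    - [[0.02,0,-0.02,0,0,0.07],[0.02,0,-0.04,0,0,0.14],[0.02,0,-0.05,0,0,0.2],[0.02,0,-0.05,0,0,0.2]]

```text
t: 6.15
tool_pos: [0.62, -0.0459, 0.2704]
tool_rot: [3.065, 0.688, 0.001]
contact_force: [2.9, -0.6, -3.1]
opening: 0.0195
grip_force: 40.0
```

```bash
python3 s.py
```

```text
[ 2.87758033 -0.61178575 -3.11633446] [ 0.00994311 -0.38274969 -0.15842858] 39.95419979095459
t 6.15 q [-0.194  0.161  1.73  -0.     1.25   0.935] psi 0.4419 pos [ 0.62   -0.0459  0.2704] open 0.01950176001852659
shift cm [-0.19  0.05  0.97] turn [ 1.0000e-03  1.1000e-03 -2.9401e+00]
```

arm_command:
  plan:
    - [[0.02,0,-0.01,0,0,0.05],[0.02,0,-0.025,0,0,0.1],[0.02,0,-0.04,0,0,0.15]]

```text
t: 6.4
tool_pos: [0.6199, -0.0459, 0.2707]
tool_rot: [3.105, 0.464, -0.001]
contact_force: [1.5, -0.2, -0.9]
opening: 0.019
grip_force: 67.4
```

```bash
python3 s.py
```

```text
[ 1.52093972 -0.21287144 -0.85037379] [ 0.03272096 -0.12513584  1.55097449] 67.4153305683285
t 6.4 q [-0.193  0.16   1.729 -0.002  1.252  1.082] psi 0.2964 pos [ 0.6199 -0.0459  0.2707] open 0.019042781254236345
shift cm [-0.18  0.08  1.  ] turn [-1.7000e-03  2.7000e-03 -3.0856e+00]
```

Wrist torque jumped to 1.55 N m, so the nut is at its stop. I'll release it and back off upward.

arm_command:
  plan:
    - [[0,0,0,0,0,0],[0,0,0,0,0,0],[0,0,0,0,0,0],[0,0,0,0,0,0],[0,0,-0.5,0,0,0],[0,0,-2,0,0,0],[0,0,-4,0,0,0],[0,0,-7,0,0,0],[0,0,-10,0,0,0],[0,0,-10,0,0,0]]
  gripper: -0.2

```text
t: 7.23
tool_pos: [0.6216, -0.0459, 0.3801]
tool_rot: [3.104, 0.457, 0.019]
contact_force: [0.5, -0.6, 0.7]
opening: 0.0514
grip_force: 0.0
```

Run:
```python
from h import *
rel([.5538+.0,-.0761,.36],.422)
```

```text
t 7.23 q [-0.193  0.061  1.645  0.     1.422  1.085] psi 0.2924 pos [ 0.6216 -0.0459  0.3801] open 0.05138939068250795
shift cm [-7.39  0.93  1.93] turn [ 0.0068 -0.0112 -0.1297]
```

arm_command:
  plan:
    - [[-4,0.5,1,0.003,-0.005,-0.1],[-7.4,0.93,1.9,0.005,-0.01,-0.13],[-7.4,0.93,1.9,0.005,-0.01,-0.13],[-7.4,0.93,1.9,0.005,-0.01,-0.13],[-7.4,0.93,1.9,0.005,-0.01,-0.13],[-7.4,0.93,1.9,0.005,-0.01,-0.13]]

```text
t: 7.73
tool_pos: [0.5528, -0.0758, 0.3537]
tool_rot: [-3.07, -0.658, 0.012]
contact_force: [-0.2, 0.0, 1.0]
opening: 0.0514
grip_force: 0.0
```

Run:
```python
from h import *
im,d,P=cloud('wrist'); np.savez('w2',im=im,P=P); cv2.imwrite('pics/w2.png',im)
hsv=cv2.cvtColor(im,cv2.COLOR_BGR2HSV); z=P[...,2]
b=np.isfinite(z)
ax=np.array([.6187,-.047]); r=np.hypot(P[...,0]-ax[0],P[...,1]-ax[1])
yl=b&(hsv[...,0]>18)&(hsv[...,0]<36)&(hsv[...,1]>130)
def rect(m,n):
    m=m&(cv2.morphologyEx(m.astype(np.uint8),cv2.MORPH_OPEN,np.ones((3,3)))>0)
    Q=P[m]; q=cv2.minAreaRect((Q[:,:2]*1000).astype(np.float32)); print(n,len(Q),np.round(Q.mean(0),4),np.median(Q[:,2]).round(4),'rect',np.round(q[0],1),np.round(q[1],1),round(q[2],1))
rect(yl&(z>.099)&(r>.05)&(r<.1),'fintop')
rect(yl&(z>.068)&(z<.08)&(r<.06),'plate')
rect(b&~yl&(z>.112)&(z<.13)&(r<.035),'bartop')
rect(b&(z>.064)&(z<.079)&(r<.066),'hub')
rel([.5538,-.0761,.0895+.1547],.422)
```

```text
fintop 404 [ 0.555  -0.0753  0.1039] 0.104 rect [554.6 -75.4] [21.5 11.1] 24.6
plate 5944 [ 0.6178 -0.0464  0.0744] 0.0744 rect [608.4 -50.9] [97.9 75.2] 24.2
bartop 2518 [ 0.6197 -0.0468  0.1259] 0.126 rect [618.7 -47.1] [51.4 20. ] 20.7
hub 10498 [ 0.6211 -0.0462  0.0724] 0.0737 rect [612.1 -50. ] [106.2  92.3] 24.3
t 7.78 q [-0.269 -0.068  1.819 -0.002  1.399  0.88 ] psi 0.4224 pos [ 0.5529 -0.0757  0.3537] open 0.051426998956018245
shift cm [ 0.15  0.12 10.95] turn [-0.004   0.0075  0.0004]
```

View pics/w2.png

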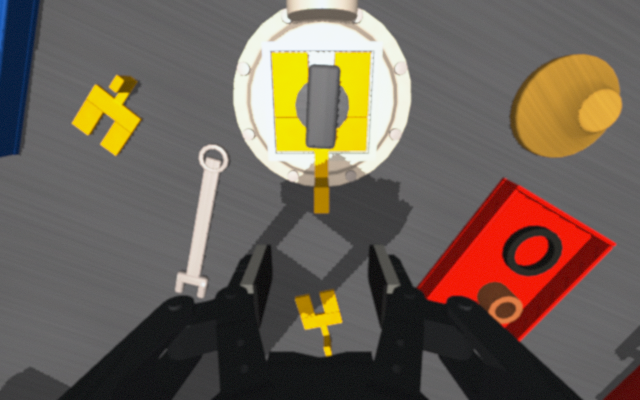

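arm_command:
  plan:
    - [[0.13,0.06,3,0,0,0],[0.13,0.06,5,0,0,0],[0.13,0.06,6,0,0,0],[0.13,0.06,7,0,0,0],[0.13,0.06,7,0,0,0],[0.13,0.06,7,0,0,0],[0.13,0.06,7,0,0,0]]

```text
t: 8.37
tool_pos: [0.5532, -0.0759, 0.2836]
tool_rot: [-3.07, -0.657, 0.013]
contact_force: [-0.0, -1.0, -0.3]
opening: 0.0513
grip_force: 0.0
```

Run:
```python
from h import *
rel([.5543,-.0757,.0895+.1547],.424)
```

```text
t 8.37 q [-0.269  0.004  1.873 -0.002  1.274  0.88 ] psi 0.422 pos [ 0.5532 -0.0759  0.2836] open 0.05127131244192389
shift cm [0.14 0.05 3.94] turn [-0.0042  0.0079 -0.002 ]
```

arm_command:
  plan:
    - [[0.14,0.05,1,-0.004,0.008,-0.002],[0.14,0.05,2,-0.004,0.008,-0.002],[0.14,0.05,3,-0.004,0.008,-0.002],[0.14,0.05,3.5,-0.004,0.008,-0.002],[0.14,0.05,3.9,-0.004,0.008,-0.002],[0.14,0.05,3.9,-0.004,0.008,-0.002],[0.14,0.05,3.9,-0.004,0.008,-0.002]]

```text
t: 8.95
tool_pos: [0.5535, -0.0756, 0.243]
tool_rot: [-3.07, -0.66, 0.004]
contact_force: [0.1, -0.0, 0.3]
opening: 0.051
grip_force: 0.0
```

arm_command:
  plan:
    - [[0,0,0,0,0,0],[0,0,0,0,0,0],[0,0,0,0,0,0],[0,0,0,0,0,0],[0,0,0,0,0,0],[0,0,0,0,0,0],[0,0,0,0,0,0]]
  gripper: 1
  force: 60

```text
t: 9.53
tool_pos: [0.5538, -0.0756, 0.2438]
tool_rot: [-3.07, -0.661, 0.002]
contact_force: [-0.7, -0.3, 4.5]
opening: 0.0114
grip_force: 59.0
```

Run:
```python
from h import *
o=get_obs(); print(o['contact_force'],o['wrist_torque'],o['grip_force'])
rel([.5543,-.0757,.0895+.1547],.424)
```

```text
[-0.6954113  -0.30728007  4.52680867] [0.00754968 0.06445439 0.0470386 ] 59.043928384780884
t 9.53 q [-0.269  0.053  1.896  0.     1.195  0.878] psi 0.4239 pos [ 0.5538 -0.0756  0.2438] open 0.01141309155986719
shift cm [ 0.04  0.03 -0.04] turn [-0.0012  0.001  -0.0001]
```

arm_command:
  plan:
    - [[0,0,-0.1,0,0,0],[0,0,-0.2,0,0,0],[0,0,-0.3,0,0,0],[0,0,-0.4,0,0,0],[0,0,-0.5,0,0,0],[0,0,-0.6,0,0,0],[0,0,-0.7,0,0,0],[0,0,-0.7,0,0,0],[0,0,-0.7,0,0,0]]
  force: 90

```text
t: 10.28
tool_pos: [0.5536, -0.0756, 0.2503]
tool_rot: [-3.07, -0.661, 0.003]
contact_force: [-1.2, 0.2, -2.2]
opening: 0.0105
grip_force: 87.6
```

```bash
cat > k.py <<'E'
from h import *
o=get_obs(); print(o['contact_force'],o['wrist_torque'],o['grip_force'])
im,d,P=cloud('wrist'); cv2.imwrite('pics/w3.png',im)
hsv=cv2.cvtColor(im,cv2.COLOR_BGR2HSV); z=P[...,2]
ax=np.array([.6187,-.047]); r=np.hypot(P[...,0]-ax[0],P[...,1]-ax[1])
m=np.isfinite(z)&(hsv[...,0]>18)&(hsv[...,0]<36)&(hsv[...,1]>130)&(z>.065)&(z<.093)&(r<.06)
m=cv2.erode(m.astype(np.uint8),np.ones((5,5)))>0
Q=P[m]; u=(Q[:,:2]-ax)@np.array([[.912,-.41],[.41,.912]])
A=np.c_[u,np.ones(len(u))]
c=np.linalg.lstsq(A,Q[:,2],rcond=None)[0]; k=np.abs(A@c-Q[:,2])<.0015
c=np.linalg.lstsq(A[k],Q[k,2],rcond=None)[0]; print('top plane slope x,y,z0',c.round(4),k.sum(),len(k), u[k].min(0),u[k].max(0))
rel([.5543,-.0757,.0895+.1547],.424)
E
python3 k.py
```

```text
[-1.20012624  0.15529159 -2.23155264] [-0.03350176  0.11007156 -0.04909195] 87.59710192680359
top plane slope x,y,z0 [-0.0024  0.001   0.0807] 12861 13137 [-0.0589488  -0.03637559] [0.03692974 0.03726843]
t 10.33 q [-0.269  0.044  1.893  0.     1.207  0.878] psi 0.4238 pos [ 0.5536 -0.0756  0.2502] open 0.01102746062349806
shift cm [0.06 0.04 0.6 ] turn [-0.0016  0.0016 -0.0002]
```

arm_command:
  plan:
    - [[-0.2,0,0,0,0,0],[-0.6,0,0,0,0,0],[-1.0,0,0,0,0,0],[-1.4,0,0,0,0,0],[-1.8,0,0,0,0,0],[-2.2,0,0,0,0,0],[-2.6,0,0,0,0,0],[-2.8,0,0,0,0,0],[-3.0,0,0,0,0,0],[-3.0,0,0,0,0,0]]

```text
t: 11.17
tool_pos: [0.5259, -0.0881, 0.2502]
tool_rot: [-3.07, -0.66, 0.003]
contact_force: [-0.3, -0.4, -1.3]
opening: 0.0106
grip_force: 87.6
```

```bash
python3 k.py
```

```text
[-0.25028231 -0.44043135 -1.30832108] [-0.04999377  0.09507843  0.01428401] 87.59218096733093
top plane slope x,y,z0 [-0.0025  0.0011  0.0806] 13050 13310 [-0.05894462 -0.03650028] [0.00658838 0.03712392]
t 11.22 q [-0.305 -0.015  1.953  0.     1.206  0.842] psi 0.4237 pos [ 0.5261 -0.088   0.2502] open 0.010524088194401848
shift cm [3.07 0.04 0.6 ] turn [-0.0016  0.0015 -0.0004]
```

arm_command:
  plan:
    - [[-0.5,0,0,0,0,0],[-1.0,0,0,0,0,0],[-1.5,0,0,0,0,0],[-2.0,0,0,0,0,0],[-2.5,0,0,0,0,0],[-3.0,0,0,0,0,0],[-3.5,0,0,0,0,0],[-4.0,0,0,0,0,0],[-4.5,0,0,0,0,0],[-5.1,0,0,0,0,0],[-5.7,0,0,0,0,0],[-6.0,0,0,0,0,0]]

```text
t: 12.22
tool_pos: [0.4708, -0.1129, 0.2502]
tool_rot: [-3.07, -0.66, 0.004]
contact_force: [0.5, 0.1, -1.7]
opening: 0.011
grip_force: 87.6
```

```bash
python3 s.py
python3 - <<'E'
from h import *
# keeper origin offset = grasp + 71mm along tool x ; want keeper plate+fin centred in tray
for psi in [.424,1.57,-1.57,0,3.14]:
    print(psi); 
rel([.5235,.3045-.022+.0,.36],1.57)
D=np.load('top.npz');im,P=D['im'],D['P'];hsv=cv2.cvtColor(im,cv2.COLOR_BGR2HSV)
for n,(a,b) in {'bottle':(230,150),'jar':(184,149),'floor':(205,213)}.items(): print(n,P[b,a].round(3))
Q=P[165:260,165:245].reshape(-1,3); h=hsv[165:260,165:245].reshape(-1,3)
k=(h[:,0]>100)&(h[:,0]<125)&(h[:,1]>120)&(Q[:,2]>.024)&(Q[:,2]<.04); print(cv2.minAreaRect((Q[k,:2]*1000).astype(np.float32)))
E
```

```text
[ 0.45041991  0.10377966 -1.68460339] [-0.05271296  0.10268456 -0.01624028] 87.60366082191467
t 12.22 q [-0.389 -0.138  2.068 -0.     1.214  0.758] psi 0.4234 pos [ 0.4708 -0.1129  0.2502] open 0.010993102442700959
shift cm [16.16  0.08 -1.08] turn [-3.1000e-03 -2.5000e-03 -2.9586e+00]
0.424
1.57
-1.57
0
3.14
t 12.22 q [-0.389 -0.138  2.068 -0.     1.214  0.758] psi 0.4234 pos [ 0.4708 -0.1129  0.2502] open 0.010993102442700959
shift cm [ 21.03 -33.9  -10.96] turn [-2.7000e-03  7.0000e-04 -1.1466e+00]
bottle [0.687 0.219 0.113]
jar [0.699 0.355 0.07 ]
floor [0.526 0.306 0.004]
((523.563720703125, 304.2178955078125), (141.31610107421875, 178.91551208496094), 89.12931060791016)
```

The keeper is clear of the nut and stud. Next I lift it and carry it to the blue tray.

arm_command:
  plan:
    - [[0,0,-2,0,0,0],[0,0,-4.5,0,0,0],[0,0,-7,0,0,0],[0.5,-1,-8.5,0,0,0],[1.6,-3.4,-9,0,0,0.03],[3,-6.4,-9,0,0,0.08],[4.4,-9.5,-9,0,0,0.13],[5.8,-12.6,-9,0,0,0.18],[7.3,-15.8,-9,0,0,0.24],[8.8,-19,-9,0,0,0.3],[10.2,-22.1,-9,0,0,0.36],[11.6,-25.2,-9,0,0,0.41]]

```text
t: 13.22
tool_pos: [0.4734, 0.1663, 0.3406]
tool_rot: [-3.14, -0.017, 0.003]
contact_force: [0.8, 1.1, -2.0]
opening: 0.0108
grip_force: 87.9
```

Run:
```python
from h import *
rel([.4746,.3042,.25],-.015)
```

```text
t 13.22 q [ 1.890e-01 -1.990e-01  1.960e+00  1.000e-03  1.382e+00  1.749e+00] psi 0.0111 pos [0.4734 0.1663 0.3406] open 0.010774764304201604
shift cm [  0.29 -13.77   9.08] turn [-0.0011  0.0018  0.0261]
```

arm_command:
  plan:
    - [[0.1,-3,0,0,0,0.01],[0.15,-6,0,0,0,0.02],[0.2,-9,1,0,0,0.026],[0.25,-11.5,3,0,0,0.026],[0.3,-13,5,0,0,0.026],[0.3,-13.75,7,0,0,0.026],[0.3,-13.75,8.5,0,0,0.026],[0.3,-13.75,9,0,0,0.026],[0.3,-13.75,9,0,0,0.026],[0.3,-13.75,9,0,0,0.026]]

```text
t: 14.05
tool_pos: [0.475, 0.3021, 0.2511]
tool_rot: [-3.14, 0.02, 0.003]
contact_force: [0.5, 0.5, -2.0]
opening: 0.0104
grip_force: 87.9
```

Run:
```python
from h import *
rel([.4746,.3042,.1827],-.015)
im,d,P=cloud('wrist'); cv2.imwrite('pics/w4.png',im)
```

```text
t 14.05 q [4.340e-01 5.200e-02 1.883e+00 2.000e-03 1.208e+00 2.017e+00] psi -0.0126 pos [0.475  0.3021 0.2511] open 0.010402444138731466
shift cm [-0.03 -0.2   6.84] turn [-0.001   0.0019  0.0024]
```

View pics/w4.png

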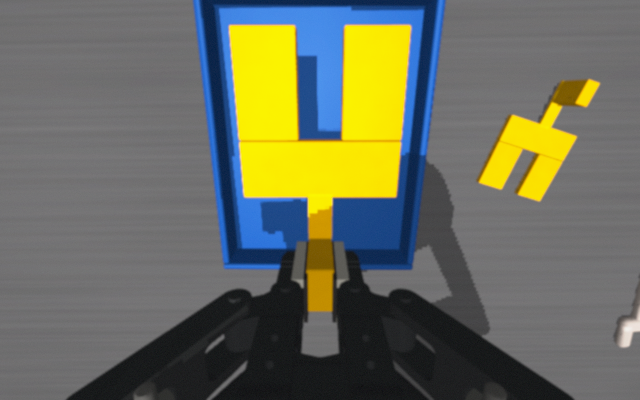

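The keeper is centred over the blue tray: plate at (320,110), tray walls at columns 200–440. Lowering it, gently at the end.

arm_command:
  plan:
    - [[0,-0.2,2,-0.001,0.002,0],[0,-0.2,4,-0.001,0.002,0],[0,-0.2,5.2,-0.001,0.002,0],[0,-0.2,5.8,-0.001,0.002,0],[0,-0.2,6.1,-0.001,0.002,0],[0,-0.2,6.3,-0.001,0.002,0],[0,-0.2,6.45,-0.001,0.002,0],[0,-0.2,6.55,-0.001,0.002,0],[0,-0.2,6.6,-0.001,0.002,0],[0,-0.2,6.65,-0.001,0.002,0],[0,-0.2,6.7,-0.001,0.002,0],[0,-0.2,6.7,-0.001,0.002,0]]

```text
t: 15.1
tool_pos: [0.4747, 0.3044, 0.1838]
tool_rot: [3.141, -0.019, 0.0]
contact_force: [-0.3, 0.8, -1.6]
opening: 0.011
grip_force: 88.1
```

arm_command:
  plan:
    - [[0,0,0.05,0,0,0],[0,0,0.1,0,0,0],[0,0,0.1,0,0,0]]

```text
t: 15.35
tool_pos: [0.4747, 0.3044, 0.1829]
tool_rot: [3.141, -0.019, 0.0]
contact_force: [-0.7, -0.6, -1.4]
opening: 0.0108
grip_force: 88.4
```

```bash
python3 s.py
```

```text
[-0.70552254 -0.55234021 -1.42665196] [-0.03691573  0.19837242  0.01228576] 88.35235834121704
t 15.35 q [ 0.438  0.153  1.905 -0.     1.083  2.021] psi -0.0122 pos [0.4747 0.3044 0.1829] open 0.010784670299093387
shift cm [14.8  34.99 -7.78] turn [-1.000e-04 -1.000e-04  2.889e+00]
```

Not touching yet; continue in half-millimetre steps.

arm_command:
  plan:
    - [[0,0,0.04,0,0,0],[0,0,0.08,0,0,0],[0,0,0.08,0,0,0]]

```text
t: 15.6
tool_pos: [0.4748, 0.3045, 0.1828]
tool_rot: [3.141, -0.019, -0.001]
contact_force: [-3.9, -2.5, 6.2]
opening: 0.0107
grip_force: 89.2
```

arm_command:
  plan:
    - [[0,0,0.04,0,0,0],[0,0,0.06,0,0,0],[0,0,0.06,0,0,0]]

```text
t: 15.85
tool_pos: [0.4748, 0.3046, 0.1828]
tool_rot: [3.141, -0.019, -0.001]
contact_force: [-5.9, -2.6, 10.1]
opening: 0.0108
grip_force: 89.8
```

```bash
python3 s.py
```

```text
[-5.90790224 -2.59831806 10.11621988] [-0.3375912   0.77777779 -0.06150243] 89.82041358947754
t 15.85 q [ 0.438  0.154  1.905 -0.     1.084  2.021] psi -0.0121 pos [0.4748 0.3046 0.1828] open 0.01080334550726735
shift cm [14.79 35.   -7.78] turn [ 1.1000e-03 -7.0000e-04  2.8891e+00]
```

On the floor. Ease the load, release, withdraw upward.

arm_command:
  plan:
    - [[0,0,-0.06,0,0,0],[0,0,-0.1,0,0,0],[0,0,-0.1,0,0,0]]
  force: 30

```text
t: 16.1
tool_pos: [0.4748, 0.3045, 0.1828]
tool_rot: [3.141, -0.019, 0.0]
contact_force: [-3.5, -1.7, 6.7]
opening: 0.0108
grip_force: 89.0
```

arm_command:
  plan:
    - [[0,0,0,0,0,0],[0,0,0,0,0,0],[0,0,0,0,0,0],[0,0,0,0,0,0],[0,0,0,0,0,0],[0,0,-1,0,0,0],[0,0,-3,0,0,0],[0,0,-6,0,0,0],[0,0,-9,0,0,0],[0,0,-12,0,0,0],[0,0,-15,0,0,0],[0,0,-15,0,0,0]]
  gripper: -0.2

```text
t: 17.1
tool_pos: [0.4764, 0.3053, 0.3412]
tool_rot: [-3.136, 0.019, -0.019]
contact_force: [0.5, 1.0, 1.6]
opening: 0.0513
grip_force: 0.0
```

Run:
```python
from h import *
o=get_obs(); print(o['contact_force'],o['opening'])
im,d,P=cloud('wrist'); im2,_,P2=cloud('top')
cv2.imwrite('pics/end.png',np.vstack([cv2.resize(im,(480,300)),cv2.resize(im2,(480,300))]))
hsv=cv2.cvtColor(im,cv2.COLOR_BGR2HSV); z=P[...,2]
m=np.isfinite(z)&(hsv[...,0]>18)&(hsv[...,0]<36)&(hsv[...,1]>130)&(z<.02)&(P[...,1]>.24)
m=cv2.erode(m.astype(np.uint8),np.ones((5,5)))>0;Q=P[m]
c=np.linalg.lstsq(np.c_[Q[:,:2]-Q[:,:2].mean(0),np.ones(len(Q))],Q[:,2],rcond=None)[0]; print('plate slope,z',c.round(4))
s=(np.hypot(P2[...,0]-.6187,P2[...,1]+.047)<.03)&(P2[...,2]>.115); print('nut top',np.median(P2[s],0))
```

```text
[0.53807606 0.98491182 1.61775903] 0.05129585907749874
plate slope,z [-0.0002  0.001   0.0134]
nut top [ 0.6181494  -0.04321499  0.12410403]
```

View pics/end.png

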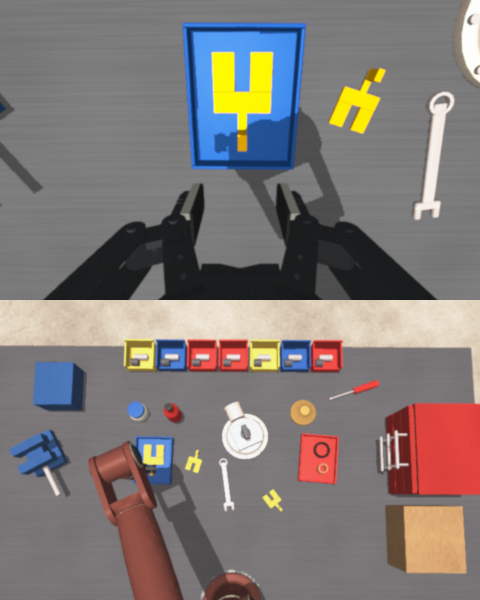

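The keeper lies flat in the blue tray at (242,95) in the upper half, and in the lower half everything else is where it was.

```bash
python3 -c "from station import *; print(finish_job())"
```

```text
the job is handed in; nothing more can be done
None
```

The nut is up at its stop, the yellow keeper lies flat on the blue tray's floor, the last picture shows everything else in place, and the job was handed in at about 17 s.

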